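# Fit the missing long divider into the glass crate

## Task

The saleroom's glass crate lacks one of its two long dividers. Take the notched divider out of the grooved wooden stand, lower it notches down into the open row of slots so that every notch goes over its own cross divider, and press it fully home until its top edge is flush with the other dividers; then let go. The cross dividers have slid a little along the crate in carrying, so feel for them and never force the boards; leave the glasses standing and the other things where they are.

Things in the scene. Friction and masses are not known exactly. Their poses are not given: they have to be found in the camera images.
- crate: Grey plastic crate, fixed, 364 long (its x) x 230 wide (its y) x 104 mm high. Origin: centre of the underside; z up. In it stands a lattice of white 8 mm boards, tops 96 mm above the underside: four cross dividers (along crate y) at crate x = -102, -34, 34, 102 mm and one long divider already fitted at crate y = -38. The open row is at crate y = +38. Nothing but the glasses is in the cells.
- crate_slot (a point): Nominal middle of the open row at the height of the board tops (crate 0, 38, 96 mm); axes as the crate's. At home the middle of the divider's top edge is here, shifted along x by the lattice's play: the lattice is snug across the crate, but slid along it in carrying: it lies, unmeasured, 3 to 11 mm off the places given along crate x. Find it by feel or sight; it shifts only under 8 N.
- slot_floor (a point): Nominal middle of the open row at the height of the slot floors (crate 0, 38, 51 mm). In the row each cross divider has a slot from above, 10.4 mm wide (crate y), flared by 3 mm each side at the mouth, 45 mm deep. More than about 1 mm off along the row, the divider's teeth stop on these floors, 43 mm above home; shifted to the right place its notches go down over the cross dividers.
- home_bottom (a point): Nominal place of the middle of the divider's bottom edge when home (crate 0, 38, 8 mm). In the last 25 mm or so a spring tongue on each outer cross divider rubs on the end teeth: pushing home takes about 4 to 10 N, then it stops dead. The boards crack if pressed together with more than 60 N in all, side pressures included. Beside the divider's middle 68 mm are free on either side.
- divider_center (a point): Centre of the missing divider: a white upright board 328 long (its x) x 8 thick (its y) x 88 mm high, 150 g; top edge 44 mm above, bottom edge 44 mm below. Four notches from the bottom edge, 10.4 wide, 43 mm deep, at x = -102, -34, 34, 102 mm, leave five teeth. Same either way round. It starts in the stand, its top 38 mm above the bars. Pinch it at mid-length by the top edge.
- divider_end_a (a point): End of the divider's top edge at its x = -164 mm.
- divider_end_b (a point): End of the divider's top edge at its x = +164 mm.
- divider: The same divider, origin at the middle of its bottom edge, z up to the top edge.
- stand: Brown wooden stand, fixed, base 200 x 200 mm, with two grooved bars (along its y, 20 mm thick, tops 70 mm above the underside) at its x = -68 and +68 mm. The divider stands along stand x in the groove at y = 0 (10.5 mm wide, floor 20 mm above the underside), up to 10 mm off the middle lengthwise. Origin: centre of the underside.
- booklet: Red booklet, 190 x 10 x 70 mm, standing in the stand's groove at stand y = +77 mm. Leave alone.
- glass_a: Small glass tumbler in an end cell of the crate, 44 mm across the rim, 75 high; origin under its foot. Leave standing.
- glass_b: Another such tumbler in the crate. Leave standing.
- glass_c: Another such tumbler in the crate. Leave standing.
- goose: White goose figurine on a green foot, 68 mm across, 162 high; origin under its foot. Leave alone.
- nail_tub: Open clear tub of nails, 130 x 100 x 45 mm; origin under its centre. Leave alone.
- bowl: Round glass bowl, 124 mm across, 105 high; origin under its centre. Leave alone.
- mug: Blue mug, 80 mm across, 92 high; origin under its centre. Leave alone.
Not all that is in view belongs to the job. Leave any yellow look-alike of the glass_b alone.

How it is judged:
By the outcome, as a careful person would: the job done as asked, in the order asked, and still so for the second after the job is handed in, with the robot touching nothing.
It also fails if it takes over 58 s, if anything falls off the work surface, if the arm or the gripper's body presses on something with over 40 N, if the wrist force passes 120 N, or if a joint passes its speed limit or range.

## Robot

A 6-joint arm with a two-finger parallel gripper is mounted at the origin on the work surface. World frame = base frame: x ahead of the robot, y to its left, z up, the work surface at z = 0. Lengths are in m, angles in rad, forces in N, time in s.
With the tool pointing down it reaches from about 0.35 to 0.875 m from the base axis. Payload 15.5 kg.
Tool frame: the origin (TCP) lies on the mounting face of the last link; the fingertips stand 173 mm ahead of it and the grasp point (between the pads) lies 155 mm ahead of it; z points along the fingers, y is the direction in which the jaws open and shut (so a half turn about z gives the same grasp; the last joint's range is limited). The gripper opens to 85 mm and grips with 20 to 120 N. Pads are 22 mm wide; open, the fingers measure 114 mm over their backs; the gripper's body (76 mm by 85 mm) begins 54 mm behind the grasp point. The pads swing forward as they close: fully open they stand 13 mm farther back than shut.
Start: joints at [1.238, 0.494, 1.345, -0, 1.302, -0.096], TCP at [0.147, 0.607, 0.405] pointing down, gripper open.
Joint ranges: [-2.91, 2.91], [-0.82, 2.16], [0.22, 2.67], [-1.22, 4.37], [0.12, 2.79], [-3.08, 3.08]. Speed limits (rad/s): [1.89, 1.89, 2.57, 3.01, 3.01, 3.01].

## Interface

Orientations are given as a 3x3 rotation matrix whose columns are the frame's x, y, z axes.
In Python, from rig import status, grab_frame, job_done, spotter gives the robot as it stands.
- The arm moves only by the tool move_arm, never from a script. Its argument "targets" is a list of rows, each a list of 4 numbers: the shift along the tool's x, y, z in mm, then the turn about the tool's z in rad. A call has 1 to 20 rows; each row shifts and turns the commanded pose from where the row before left it, along the tool's axes as they then stand; what a row does not reach is not made up. A row lasts 1/8 s, in which the tool goes at most 62.5 mm and 10.7 degrees, less where a joint would pass 70% of its speed; a pose out of reach is approached as far as the arm can. A call with a gripper value outside its range is refused whole. "grip" is the opening in per cent of the stroke, from 0 (shut) to 100 (fully open), set as the call begins (left out, the last holds). The fingers move at their own pace and stop on an object; "grip_force" is the grip in N (left out, the last holds). Time passes only in rows, so rows that do not move let the fingers close. It gives the time, the measured TCP pose, the force and the opening at its end, in the units of the state.
- status.observe(): the state, without advancing time (a new reading comes with each control period).
- grab_frame(name): name is "scene" or "top"; returns a dict with "img" (384x512x3 uint8, red, green, blue), "range_z" (384x512 float32, m along the optical axis (not along the pixel's ray), 0 where there is no reading), "vfov" (degrees; the focal length in pixels is half the picture's height over the tangent of half this angle, whatever the lens; pixels are square), "cx", "cy" (the principal point, pixels), "R" (3x3) and "t" (3): a world point X has camera coordinates R X + t. Camera axes: x right, y down, z forward; pixel columns grow to the right and rows downward; lengths in m; the calibration is good to about 2 mm. A picture is of the moment at which its call begins.
- job_done(): hands the job in, once; it reports no verdict.
Trained networks look in a picture, given as the dict that the camera call returned (one of the last four; its "shot" number tells which), for a name from the list of things; names that differ only in an ending like _2 or _b are one class to them, and where a whole thing is asked for, a point or a joint stands for the part that bears it (a point fixed in the world has none). Each returns a list of dicts, best first, with "p" (0 to 1); they miss things now and then, are a little off and sometimes report something else, mostly with a low value. They report only what shows in the picture. A call takes as long as a camera call. They do not tell look-alikes from the thing itself.
- spotter.search_frame(picture, name): "box" ([centre column, centre row, width, height] in pixels, round what is visible of it).
The state is a dict: "time_s": time; "joint_positions": joint angles; "joint_velocities": joint speeds; "effort": joint torques, N m; "eef_pos": TCP position; "tool_rot": TCP orientation; "ft_force": force on the tool from outside, world axes, zero at the start; "torque": the same for the moment, N m; "opening": finger opening in m.
Only numpy, scipy, OpenCV 4.12 (cv2) and the standard library are available. Lean on these libraries where they do the work, as an engineer would, in place of code of your own. Each camera call takes 0.05 s, during which the arm holds its last target.

## Working session

There is one attempt and no reset: what is moved stays moved. The work goes in short steps, Python scripts to look and compute and a tool call to move; the robot and the scene stay as the last step left them, time stands still between calls to the robot, and variables do not carry over. Pictures are saved under pics/ and viewed, and the job is handed in when it is done.

Besides the shell and the picture viewer there is one more tool, called after "Request:" by a JSON object that holds its "fn" and its "kwargs". move_arm: Moves the arm, as the interface text tells. Its arguments: {"type":"object","properties":{"targets":{"type":"array","items":{"type":"array","items":{"type":"number"}}},"grip":{"type":"number"},"grip_force":{"type":"number"}},"required":["targets"]}

```bash
mkdir -p pics; ls
cat > h.py <<'E'
import numpy as np, cv2
from rig import status, grab_frame, job_done, spotter
def save(f,n):
    cv2.imwrite('pics/'+n+'.png',f['img'][:,:,::-1])
def K(f):
    h=f['img'].shape[0]; F=h/2/np.tan(np.radians(f['vfov'])/2); return F
def pts(f):
    F=K(f); z=f['range_z']; v,u=np.mgrid[:z.shape[0],:z.shape[1]]
    X=np.stack([(u-f['cx'])/F*z,(v-f['cy'])/F*z,z],-1)
    W=(X-f['t'])@f['R']; W[z==0]=np.nan; return W
def proj(f,P):
    c=np.asarray(P)@f['R'].T+f['t']; F=K(f); return np.stack([c[...,0]/c[...,2]*F+f['cx'],c[...,1]/c[...,2]*F+f['cy']],-1)
E
python3 - <<'E'
from h import *
import pickle
for n in ['scene','top']:
    f=grab_frame(n); save(f,n+'0'); pickle.dump(f,open(n+'0.pkl','wb'))
    print(n,f['vfov'],-f['R'].T@f['t'],f['R'].round(3).tolist())
    for k in ['crate','divider','stand','booklet','glass_a','goose','nail_tub','bowl','mug']:
        print(k,[(np.round(d['box']).tolist(),round(d['p'],2)) for d in spotter.search_frame(f,k)][:4])
s=status.observe();print(s)
E
```

```text
pics
scene 44.46489429664216 [1.1251289  0.20410696 1.2114829 ] [[-0.306, 0.952, 0.013], [0.826, 0.272, -0.494], [-0.474, -0.14, -0.869]]
crate [([174.0, 191.0, 119.0, 145.0], 0.57), ([405.0, 248.0, 40.0, 44.0], 0.22)]
divider [([319.0, 224.0, 22.0, 122.0], 0.85)]
stand [([317.0, 236.0, 84.0, 79.0], 0.89)]
booklet [([347.0, 237.0, 14.0, 72.0], 0.63)]
glass_a [([264.0, 177.0, 18.0, 26.0], 0.81), ([145.0, 97.0, 14.0, 25.0], 0.77), ([174.0, 114.0, 16.0, 22.0], 0.74), ([193.0, 239.0, 20.0, 13.0], 0.73)]
goose [([406.0, 247.0, 40.0, 42.0], 0.79), ([100.0, 166.0, 45.0, 42.0], 0.56)]
nail_tub [([408.0, 204.0, 42.0, 45.0], 0.76), ([318.0, 236.0, 85.0, 81.0], 0.55)]
bowl [([98.0, 165.0, 47.0, 44.0], 0.84), ([176.0, 190.0, 130.0, 140.0], 0.62)]
mug [([128.0, 129.0, 37.0, 41.0], 0.78), ([192.0, 145.0, 12.0, 17.0], 0.56), ([138.0, 226.0, 17.0, 11.0], 0.51), ([174.0, 194.0, 116.0, 142.0], 0.44)]
top 44.86588358015236 [0.25151589 0.0144427  1.50148389] [[0.015, -1.0, 0.021], [-0.985, -0.019, -0.169], [0.169, -0.018, -0.985]]
crate [([308.0, 184.0, 99.0, 129.0], 0.91)]
divider [([176.0, 185.0, 12.0
[... 597 characters left out ...]
2.28467775e-06,
        1.30253594e+00, -9.55021568e-02]), 'joint_velocities': array([ 0.00011728, -0.00073056,  0.0017798 ,  0.00147483, -0.00025461,
        0.00083448]), 'effort': array([ 2.72651698e-03, -8.82012177e+01, -3.84257340e+01, -9.33990054e-05,
        9.50860231e-04,  6.59785997e-05]), 'eef_pos': array([0.14723472, 0.60740802, 0.40469628]), 'tool_rot': array([[-9.71855369e-01,  2.35578311e-01,  2.57318635e-08],
       [ 2.35578311e-01,  9.71855369e-01, -6.65889138e-06],
       [-1.59369804e-06, -6.46541747e-06, -1.00000000e+00]]), 'ft_force': array([-0.33583924, -0.32966256,  0.78124467]), 'torque': array([-0.00978197,  0.00239265, -0.00149037]), 'opening': 0.08523085829465663}
```

Run:
```python
import cv2
a=cv2.imread('pics/scene0.png');cv2.imwrite('pics/scene0b.png',cv2.resize(a[70:330,70:450],(798,546),interpolation=cv2.INTER_CUBIC))
a=cv2.imread('pics/top0.png');cv2.imwrite('pics/top0b.png',cv2.resize(a[90:310,80:420],(798,516),interpolation=cv2.INTER_CUBIC))
```

```text
(no output)
```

View pics/scene0b.png

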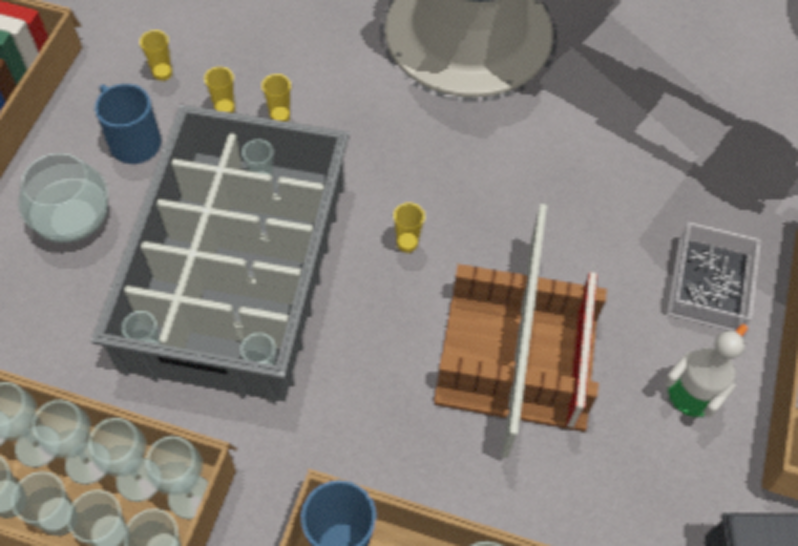

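View pics/top0b.png

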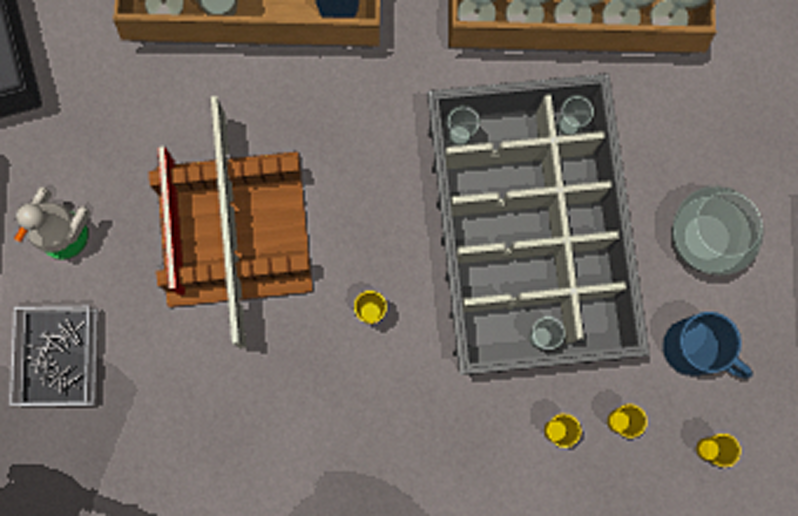

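```bash
cat > m.py <<'E'
from h import *
import pickle
W={};
for n in ['scene','top']:
    f=pickle.load(open(n+'0.pkl','rb')); P=pts(f); W[n]=P; im=f['img'].astype(int)
    white=(im.min(-1)>140)&(im.max(-1)-im.min(-1)<40)
    # crate rim: z 0.098..0.11 grey
    def rect(m,l):
        q=P[m][:,:2].astype(np.float32); r=cv2.minAreaRect(q); print(n,l,len(q),np.round(r[0],4),np.round(r[1],4),round(r[2],2), 'z',np.median(P[m][:,2]).round(4))
    z=P[...,2]; x=P[...,0]; y=P[...,1]
    reg=(y<-0.02)&(y>-0.36)&(x>0.15)&(x<0.75)
    rect(reg&(z>0.1)&(z<0.11)&~white,'rim')
    d=(y>0.0)&(y<0.35)&(z>0.09)&white&(z<0.125)
    rect(d,'div')
    print(np.nanpercentile(z[d],[1,50,99]))
    m=d&(z>np.nanpercentile(z[d],50)-0.003); rect(m,'divtop')
    q=P[m]; vx,vy,x0,y0=cv2.fitLine(q[:,:2].astype(np.float32),cv2.DIST_HUBER,0,.01,.01).ravel(); s=(q[:,:2]-[x0,y0])@[vx,vy]
    print('line',vx,vy,np.degrees(np.arctan2(vy,vx)),[x0+vx*s.min(),y0+vy*s.min()],[x0+vx*s.max(),y0+vy*s.max()],np.ptp(s))
    rect(reg&white&(z>0.09)&(z<0.103),'lattice')
E
python3 m.py
```

```text
scene rim 1821 [ 0.5306 -0.1926] [0.3831 0.2462] 6.92 z 0.1046
scene div 716 [0.6505 0.2565] [0.2738 0.5237] 75.58 z 0.1074
[0.09024243 0.10739064 0.1232913 ]
scene divtop 445 [0.651  0.2168] [0.5693 0.1082] 14.81 z 0.1095
line 0.991124 0.13294084 7.639566 [np.float64(0.36326769459141217), np.float64(0.19169556588163483)] [np.float64(0.9253687150752401), np.float64(0.26709096125539633)] 0.5671349246370755
scene lattice 1176 [ 0.5268 -0.2025] [0.3741 0.2295] 6.99 z 0.0969
top rim 1459 [ 0.5316 -0.1918] [0.3805 0.2466] 6.92 z 0.1039
top div 309 [0.6243 0.2556] [0.5224 0.0948] 3.41 z 0.107
[0.09040116 0.10696425 0.12233333]
top divtop 242 [0.6291 0.2142] [0.5245 0.0593] 9.98 z 0.1082
line 0.9912807 0.13176739 7.571735 [np.float64(0.3663705021392981), np.float64(0.19383042029733094)] [np.float64(0.8863317577413334), np.float64(0.26294700897558665)] 0.5245348454275591
top lattice 787 [ 0.5357 -0.1836] [0.3634 0.2244] 6.74 z 0.0958
```

```bash
cat > m2.py <<'E'
from h import *
import pickle
fr={n:pickle.load(open(n+'0.pkl','rb')) for n in ['scene','top']}
for n,f in fr.items():
    P=pts(f); im=f['img'].astype(int); x,y,z=[P[...,i] for i in range(3)]
    white=(im.min(-1)>140)&(im.max(-1)-im.min(-1)<40)
    d=(x>.3)&(x<.72)&(y>.1)&(y<.3)&(z>.099)&(z<.115)&white
    q=P[d][:,:2].astype(np.float32)
    vx,vy,x0,y0=cv2.fitLine(q,cv2.DIST_HUBER,0,.001,.001).ravel(); s=(q-[x0,y0])@[vx,vy]; r=(q-[x0,y0])@[-vy,vx]
    k=abs(r)<.01; 
    e=np.array([x0,y0])
    ss=np.sort(s[k]); mid=(ss[1]+ss[-2])/2
    print(n,'div n',k.sum(),'yaw',np.degrees(np.arctan2(vy,vx)).round(2),'len',(ss[-1]-ss[0]).round(4),'mid',e+mid*np.array([vx,vy]),'r',np.percentile(r[k],[2,50,98]).round(4),'z',np.median(z[d]))
    # crate rim fit
    reg=(x>.3)&(x<.76)&(y>-.36)&(y<-.02)
    a=np.radians(6.9); c=np.array([.531,-.192]); 
    R=np.array([[np.cos(a),-np.sin(a)],[np.sin(a),np.cos(a)]])
    L=(P[...,:2]-c)@R*1000
    m=reg&(z>.1)&(z<.108)&~white
    for nm,mm,ax in [('x-',m&(L[...,0]<-165),0),('x+',m&(L[...,0]>165),0),('y-',m&(L[...,1]<-100),1),('y+',m&(L[...,1]>100),1)]:
        print('  rim',nm,mm.sum(),np.percentile(L[mm][:,ax],[2,50,98]).round(1))
        v=L[mm]; pf=np.polyfit(v[:,1-ax],v[:,ax],1); print('     slope deg',np.degrees(pf[0]).round(2),pf[1].round(2))
    w=reg&white&(z>.09)&(z<.1)
    v=L[w]
    for cx in (-102,-34,34,102):
        for s0 in(-1,1):
            for off in [20]:
                k=(abs(v[:,0]-cx)<18)&(abs(v[:,1])<105)&(abs(v[:,1]+38)>7)&((v[:,1]>-30) if s0>0 else (v[:,1]<-45))
                print('  cross',cx,s0,k.sum(),np.percentile(v[k,0],[3,50,97]).round(1),'slope',np.degrees(np.polyfit(v[k,1],v[k,0],1)[0]).round(1))
    k=(abs(v[:,1]+38)<12)&(np.min(abs(v[:,:1]-np.array([-102,-34,34,102])),1)>20)
    print('  long',k.sum(),np.percentile(v[k,1],[3,50,97]).round(1),'ext',np.percentile(v[k,0],[0,1,99,100]).round(1),np.degrees(np.polyfit(v[k,0],v[k,1],1)[0]).round(2), 'z',np.median(z[w]))
E
python3 m2.py
```

```text
scene div n 330 yaw 7.28 len 0.3288 mid [0.5257782 0.2138329] r [-0.0037 -0.0001  0.0038] z 0.10849214880175648
  rim x- 333 [-190.  -181.3 -166.6]
     slope deg -0.31 -180.86
  rim x+ 486 [168.4 183.2 190.4]
     slope deg 0.01 182.8
  rim y- 504 [-122.3 -115.5 -103.5]
     slope deg 0.12 -115.39
  rim y+ 558 [104.9 115.  121.8]
     slope deg -0.03 114.86
  cross -102 -1 46 [-101.7  -97.2  -91.7] slope 0.5
  cross -102 1 102 [-103.3  -96.9  -92.2] slope 0.1
  cross -34 -1 52 [-33.2 -28.9 -24.6] slope -0.5
  cross -34 1 116 [-33.6 -28.9 -23.7] slope 0.3
  cross 34 -1 59 [34.6 39.3 43.6] slope 0.6
  cross 34 1 125 [34.5 38.9 43.7] slope 0.3
  cross 102 -1 64 [103.3 107.9 111.3] slope 1.0
  cross 102 1 135 [102.5 107.4 111.8] slope 0.1
  long 175 [-42.8 -38.4 -34.6] ext [-157.4 -155.9  167.1  167.3] -0.04 z 0.09650248740002286
top div n 246 yaw 7.3 len 0.3254 mid [0.5271791  0.21533059] r [-0.0037  0.0001  0.0036] z 0.10712606683745327
  rim x- 328 [-189.1 -182.3 -168. ]
     slope deg -0.08 -181.94
  rim x+ 298 [167.8 181.9 189.9]
     slope deg 0.11 181.68
  rim y- 457 [-122.4 -115.4 -103.7]
     slope deg 0.05 -115.18
  rim y+ 462 [103.4 116.2 123. ]
     slope deg -0.01 115.94
  cross -102 -1 42 [-99.4 -95.4 -92.1] slope -0.6
  cross -102 1 86 [-99.1 -95.8 -92.2] slope -0.2
  cross -34 -1 40 [-31.3 -27.3 -24.2] slope -0.1
  cross -34 1 87 [-31.3 -27.7 -24.3] slope -0.2
  cross 34 -1 41 [36.9 40.1 43.9] slope -0.3
  cross 34 1 87 [36.7 40.  44.3] slope 0.1
  cross 102 -1 37 [105.  108.4 111.6] slope 0.7
  cross 102 1 71 [104.4 108.  112.1] slope -0.6
  long 115 [-41.4 -38.2 -34.1] ext [-155.7 -155.1  167.9  169.3] 0.04 z 0.09561463163677998
```

Request:
{"fn": "move_arm", "kwargs": {"targets": [[-15,-9,0,0],[-28,-18,0,0],[-30,-19,0,0],[-30,-19,0,0],[-30,-19,0,0],[-30,-19,0,0],[-30,-19,0,0],[-30,-19,0,0],[-30,-19,0,0],[-30,-19,0,0],[-30,-19,0,0],[-30,-19,0,0],[-30,-19,0,0],[-30,-19,0,0],[-30,-19,0,0],[-28,-18,0,0],[0,0,0,-0.12],[0,0,0,-0.12],[0,0,0,-0.125],[0,0,0,0]], "grip": 100}}

```text
time_s: 3.5
eef_pos: [0.5264, 0.2143, 0.4047]
tool_rot: [[-0.992, -0.126, -0.0], [-0.126, 0.992, -0.0], [0.0, -0.0, -1.0]]
ft_force: [-0.0, -0.1, 0.1]
opening: 0.0856
```

```bash
cat >> h.py <<'E'
def delta(x,y,z,yaw):
    """tool-axis mm shift to world TCP target; yaw deg = world dir of board (tool y = yaw+90)"""
    s=status.observe(); R=s['tool_rot']; p=s['eef_pos']
    cur=np.degrees(np.arctan2(R[1,1],R[0,1]))-90
    print('t',s['time_s'],'pos',p.round(4),'yaw',cur.round(2),'shift mm',(R.T@(np.array([x,y,z])-p)*1000).round(1),'turn',round(-np.radians(yaw-cur),4),'F',s['ft_force'].round(1),'T',s['torque'].round(2),'open',round(s['opening'],4),'q',s['joint_positions'].round(2))
E
python3 -c "
from h import *
delta(.5265,.2146,.245,7.29)"
```

```text
t 3.5 pos [0.5264 0.2143 0.4047] yaw 7.23 shift mm [ -0.2   0.3 159.7] turn -0.0011 F [-0.  -0.1  0.1] T [-0.01  0.01  0.07] open 0.0856 q [ 0.28  0.41  1.49 -0.    1.24 -1.42]
```

Request:
{"fn": "move_arm", "kwargs": {"targets": [[0,0,15,0],[0,0.3,25,0],[0,0,30,0],[0,0,30,0],[0,0,25,0],[0,0,15,0],[0,0,12,0],[0,0,8,0],[0,0,0,0]]}}

```text
time_s: 4.62
eef_pos: [0.5264, 0.2153, 0.2445]
tool_rot: [[-0.992, -0.127, -0.0], [-0.127, 0.992, -0.0], [0.0, -0.0, -1.0]]
ft_force: [1.4, 0.0, 0.9]
opening: 0.0856
```

Request:
{"fn": "move_arm", "kwargs": {"targets": [[0,0,0,0],[0,0,0,0],[0,0,0,0],[0,0,0,0],[0,0,0,0],[0,0,0,0],[0,0,0,0],[0,0,0,0]], "grip": 0, "grip_force": 40}}

```text
time_s: 5.62
eef_pos: [0.5265, 0.2153, 0.2448]
tool_rot: [[-0.992, -0.127, 0.0], [-0.127, 0.992, 0.0], [-0.0, -0.0, -1.0]]
ft_force: [-0.8, 0.2, 4.5]
opening: 0.0072
```

```bash
python3 -c "
from h import *
delta(.5265,.2146,.245,7.29)
for n in ['scene','top']:
  f=grab_frame(n);save(f,n+'1')
"
```

```text
t 5.625 pos [0.5265 0.2153 0.2448] yaw 7.29 shift mm [ 0.1 -0.7 -0.2] turn -0.0001 F [-0.8  0.2  4.5] T [-0.11  0.19  0.02] open 0.0072 q [ 0.28  0.62  1.65 -0.    0.88 -1.41]
```

Request:
{"fn": "move_arm", "kwargs": {"targets": [[0,0,-4,0],[0,0,-8,0],[0,0,-12,0],[0,0,-16,0],[0,0,-20,0],[0,0,-20,0],[0,0,-20,0],[0,0,-16,0],[0,0,-12,0],[0,0,-4,0],[0,0,0,0],[0,0,0,0]]}}

```text
time_s: 7.22
eef_pos: [0.5263, 0.2153, 0.3761]
tool_rot: [[-0.992, -0.127, -0.001], [-0.127, 0.992, -0.0], [0.001, -0.0, -1.0]]
ft_force: [-1.0, 0.2, -1.1]
opening: 0.008
```

```bash
python3 -c "
from h import *
delta(.5320,-.1528,.377,6.9)"
```

```text
t 7.225 pos [0.5263 0.2153 0.3761] yaw 7.29 shift mm [  41.  -365.9   -0.8] turn 0.0068 F [-1.   0.2 -1.1] T [ 0.03 -0.01  0.01] open 0.008 q [ 0.28  0.44  1.52  0.    1.17 -1.41]
```

Request:
{"fn": "move_arm", "kwargs": {"targets": [[1,-8,0,0.0068],[2,-16,0,0],[2.6,-22,0,0],[2.6,-24,0,0],[2.6,-24,0,0],[2.6,-24,0,0],[2.6,-24,0,0],[2.6,-24,0,0],[2.6,-24,0,0],[2.6,-24,0,0],[2.6,-24,0,0],[2.6,-24,0,0],[2.6,-24,0,0],[2.6,-24,0,0],[2.6,-24,0,0],[2,-19,0,0],[1,-10,0,0],[0.5,-3,0,0],[0,0,0,0],[0,0,0,0]]}}

```text
time_s: 9.72
eef_pos: [0.5304, -0.1523, 0.3767]
tool_rot: [[-0.993, -0.121, -0.0], [-0.121, 0.993, 0.0], [0.0, 0.0, -1.0]]
ft_force: [-0.0, 0.0, -1.7]
opening: 0.0073
```

```bash
cat > m3.py <<'E'
import sys
from h import *
tag,zt=sys.argv[1],float(sys.argv[2])
import pickle
delta(.5320,-.1528,.377,6.9)
for n in ['scene','top']:
    f=grab_frame(n); save(f,n+tag); pickle.dump(f,open(n+tag+'.pkl','wb'))
    P=pts(f); im=f['img'].astype(int); x,y,z=[P[...,i] for i in range(3)]
    white=(im.min(-1)>140)&(im.max(-1)-im.min(-1)<40)
    p=status.observe()['eef_pos']
    d=(x>.3)&(x<.75)&(abs(y-p[1])<.06)&(z>zt-.008)&(z<zt+.006)&white
    q=P[d][:,:2].astype(np.float32)
    vx,vy,x0,y0=cv2.fitLine(q,cv2.DIST_HUBER,0,.001,.001).ravel(); s=(q-[x0,y0])@[vx,vy]; r=(q-[x0,y0])@[-vy,vx]
    k=abs(r)<.01; ss=np.sort(s[k]); mid=(ss[1]+ss[-2])/2; m=np.array([x0,y0])+mid*np.array([vx,vy])
    a=np.radians(6.9); R=np.array([[np.cos(a),-np.sin(a)],[np.sin(a),np.cos(a)]])
    zz=z[d][k]; tilt=np.degrees(np.polyfit(s[k],zz,1)[0])
    print(n,k.sum(),'yaw',np.degrees(np.arctan2(vy,vx)).round(2),'len',(ss[-1]-ss[0]).round(4),'mid',m.round(4),'crateframe',((m-[.531,-.192])@R*1000).round(1),'z',np.median(zz).round(4),'tilt',tilt.round(2))
E
python3 m3.py 2 .239
```

```text
t 9.725 pos [ 0.5304 -0.1523  0.3767] yaw 6.93 shift mm [-1.5 -0.7 -0.3] turn 0.0006 F [-0.   0.  -1.7] T [ 0.06 -0.01 -0.03] open 0.0073 q [-0.39  0.42  1.56  0.    1.16 -2.08]
scene 208 yaw 6.6 len 0.1407 mid [ 0.624  -0.1416] crateframe [98.4 38.8] z 0.2401 tilt 0.28Traceback (most recent call last):
  File "m3.py", line 13, in <module>
    vx,vy,x0,y0=cv2.fitLine(q,cv2.DIST_HUBER,0,.001,.001).ravel(); s=(q-[x0,y0])@[vx,vy]; r=(q-[x0,y0])@[-vy,vx]
                ~~~~~~~~~~~^^^^^^^^^^^^^^^^^^^^^^^^^^^^^^
cv2.error: OpenCV(4.12.0) /io/opencv/modules/imgproc/src/linefit.cpp:50: error: (-215:Assertion failed) count > 0 in function 'fitLine2D_wods'
```

Run:
```python
from h import *
import pickle
a=cv2.imread('pics/scene2.png');cv2.imwrite('pics/v2.png',cv2.resize(a[70:330,70:330],(700,700))[:600])
f=grab_frame('top');save(f,'top2');pickle.dump(f,open('top2.pkl','wb'))
cv2.imwrite('pics/v2t.png',cv2.resize(f['img'][90:310,200:460,::-1],(709,600)))
```

```text
(no output)
```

View pics/v2.png

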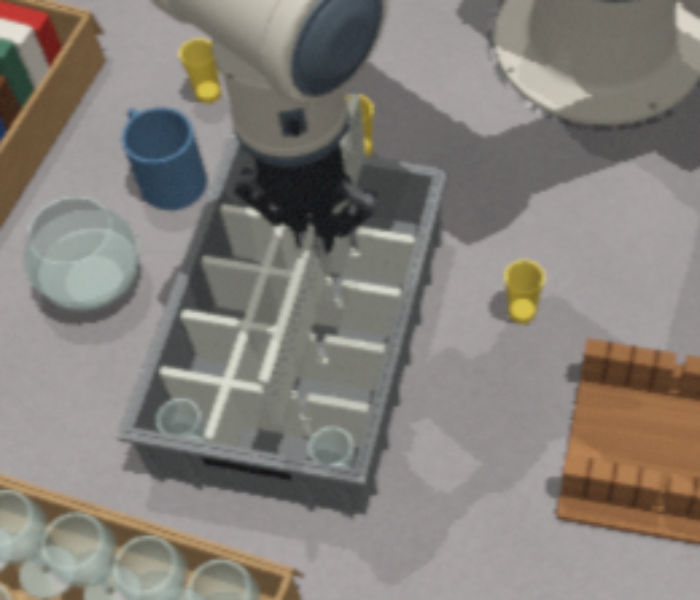

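View pics/v2t.png

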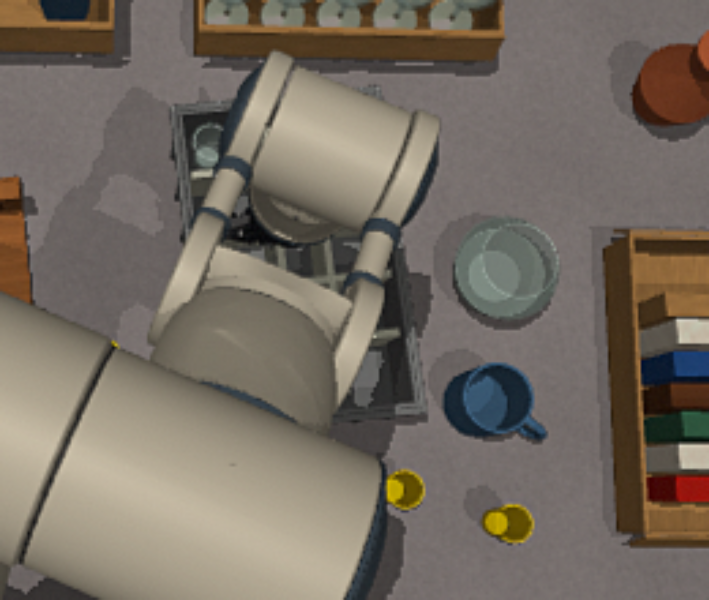

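Request:
{"fn": "move_arm", "kwargs": {"targets": [[-1.0,-0.6,6,0],[0,0,12,0],[0,0,12,0],[0,0,10,0],[0,0,7,0],[0,0,3,0],[0,0,0,0],[0,0,0,0]]}}

```text
time_s: 10.88
eef_pos: [0.5316, -0.1534, 0.327]
tool_rot: [[-0.993, -0.12, 0.001], [-0.12, 0.993, -0.0], [-0.001, -0.0, -1.0]]
ft_force: [-0.2, 0.3, -0.9]
opening: 0.008
```

```bash
sed -i 's/\[.scene.,.top.\]/["scene"]/' m3.py; python3 m3.py 3 .189
python3 - <<'E'
import cv2
a=cv2.imread('pics/scene3.png');cv2.imwrite('pics/v3.png',cv2.resize(a[140:260,120:260],(700,600),interpolation=cv2.INTER_CUBIC))
E
```

```text
t 10.875 pos [ 0.5316 -0.1534  0.327 ] yaw 6.9 shift mm [ -0.5   0.5 -50. ] turn -0.0 F [-0.2  0.3 -0.9] T [ 0.03 -0.04  0.02] open 0.008 q [-0.39  0.48  1.62 -0.    1.04 -2.08]
scene 193 yaw 6.7 len 0.1411 mid [ 0.6265 -0.1432] crateframe [100.7  37. ] z 0.1906 tilt 0.65
```

View pics/v3.png

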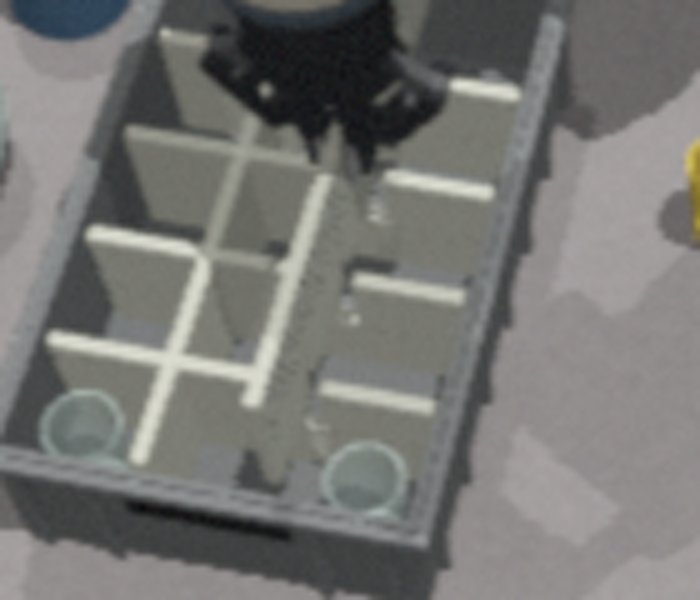

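Request:
{"fn": "move_arm", "kwargs": {"targets": [[0,0.4,2,0],[0,0,3,0],[0,0,3,0],[0,0,3,0],[0,0,3,0],[0,0,3,0],[0,0,0,0]]}}

```text
time_s: 11.8
eef_pos: [0.5314, -0.1529, 0.3094]
tool_rot: [[-0.993, -0.12, -0.0], [-0.12, 0.993, 0.0], [0.0, 0.0, -1.0]]
ft_force: [0.5, -0.2, -1.5]
opening: 0.0077
```

```bash
python3 -c "
from h import *
delta(.5320,-.1530,.28,6.9)"
```

```text
t 11.8 pos [ 0.5314 -0.1529  0.3094] yaw 6.9 shift mm [-0.6 -0.2 29.4] turn -0.0 F [ 0.5 -0.2 -1.5] T [-0.03  0.    0.02] open 0.0077 q [-0.39  0.51  1.63  0.    1.   -2.08]
```

Entered the slots with no side force. Down toward the floors.

Request:
{"fn": "move_arm", "kwargs": {"targets": [[0,0,4,0],[0,0,5,0],[0,0,5,0],[0,0,5,0],[0,0,4,0],[0,0,3,0],[0,0,2,0],[0,0,0,0],[0,0,0,0]]}}

```text
time_s: 12.92
eef_pos: [0.5315, -0.153, 0.2818]
tool_rot: [[-0.993, -0.12, 0.0], [-0.12, 0.993, -0.0], [-0.0, -0.0, -1.0]]
ft_force: [-0.1, -0.3, -1.3]
opening: 0.0077
```

```bash
python3 -c "
from h import *
delta(.5320,-.1530,.27,6.9)"
```

```text
t 12.925 pos [ 0.5315 -0.153   0.2818] yaw 6.9 shift mm [-0.5 -0.1 11.8] turn -0.0 F [-0.1 -0.3 -1.3] T [ 0.02 -0.03 -0.03] open 0.0077 q [-0.39  0.55  1.66 -0.    0.94 -2.08]
```

Now in 1 mm steps; contact is expected near TCP z 0.276.

Request:
{"fn": "move_arm", "kwargs": {"targets": [[0,0,1,0],[0,0,1,0],[0,0,1,0],[0,0,1,0],[0,0,1,0],[0,0,1,0],[0,0,0,0]]}}

```text
time_s: 13.8
eef_pos: [0.5314, -0.1529, 0.2756]
tool_rot: [[-0.993, -0.12, -0.0], [-0.12, 0.993, 0.0], [0.0, 0.0, -1.0]]
ft_force: [0.3, 0.9, -0.8]
opening: 0.0074
```

Request:
{"fn": "move_arm", "kwargs": {"targets": [[0,0,1,0],[0,0,0.5,0],[0,0,0,0]]}}

```text
time_s: 14.18
eef_pos: [0.5314, -0.1529, 0.2741]
tool_rot: [[-0.993, -0.12, -0.0], [-0.12, 0.993, 0.0], [0.0, 0.0, -1.0]]
ft_force: [0.2, -0.5, -1.4]
opening: 0.0073
```

Request:
{"fn": "move_arm", "kwargs": {"targets": [[0,0,1,0],[0,0,1,0],[0,0,0,0]]}}

```text
time_s: 14.55
eef_pos: [0.5314, -0.1529, 0.2721]
tool_rot: [[-0.993, -0.12, -0.0], [-0.12, 0.993, 0.0], [0.0, 0.0, -1.0]]
ft_force: [0.4, 0.4, -1.3]
opening: 0.0075
```

Request:
{"fn": "move_arm", "kwargs": {"targets": [[0,0,1,0],[0,0,1,0],[0,0,0,0]]}}

```text
time_s: 14.92
eef_pos: [0.5314, -0.1529, 0.2701]
tool_rot: [[-0.993, -0.12, -0.0], [-0.12, 0.993, 0.0], [0.0, 0.0, -1.0]]
ft_force: [0.2, 0.1, -0.6]
opening: 0.0076
```

Request:
{"fn": "move_arm", "kwargs": {"targets": [[0,0,1.5,0],[0,0,2,0],[0,0,2,0],[0,0,2,0],[0,0,1.5,0],[0,0,0,0],[0,0,0,0]]}}

```text
time_s: 15.8
eef_pos: [0.5316, -0.153, 0.2612]
tool_rot: [[-0.993, -0.12, 0.0], [-0.12, 0.993, -0.0], [-0.0, -0.0, -1.0]]
ft_force: [2.9, 0.2, -2.8]
opening: 0.0076
```

Request:
{"fn": "move_arm", "kwargs": {"targets": [[0,0,1,0],[0,0,1,0],[0,0,1,0],[0,0,1,0],[0,0,0,0]]}}

```text
time_s: 16.42
eef_pos: [0.5315, -0.153, 0.2573]
tool_rot: [[-0.993, -0.12, 0.0], [-0.12, 0.993, -0.0], [-0.0, -0.0, -1.0]]
ft_force: [0.2, -1.1, 3.5]
opening: 0.0073
```

```bash
python3 -c "
from h import *
delta(.5320,-.1530,.2328,6.9)"
```

```text
t 16.425 pos [ 0.5315 -0.153   0.2573] yaw 6.9 shift mm [-0.5 -0.1 24.5] turn -0.0 F [ 0.2 -1.1  3.5] T [-0.05 -0.15 -0.01] open 0.0073 q [-0.39  0.58  1.68 -0.    0.88 -2.08]
```

Request:
{"fn": "move_arm", "kwargs": {"targets": [[0,0,1,0],[0,0,1,0],[0,0,1,0],[0,0,1,0],[0,0,0,0]]}}

```text
time_s: 17.05
eef_pos: [0.5315, -0.153, 0.2532]
tool_rot: [[-0.993, -0.12, 0.0], [-0.12, 0.993, -0.0], [-0.0, -0.0, -1.0]]
ft_force: [0.0, -0.5, 3.9]
opening: 0.0074
```

Request:
{"fn": "move_arm", "kwargs": {"targets": [[0,0,1,0],[0,0,1,0],[0,0,1,0],[0,0,1,0],[0,0,1,0],[0,0,0,0]]}}

```text
time_s: 17.8
eef_pos: [0.5314, -0.1529, 0.2481]
tool_rot: [[-0.993, -0.12, -0.0], [-0.12, 0.993, 0.0], [0.0, 0.0, -1.0]]
ft_force: [0.2, -0.1, 1.7]
opening: 0.0071
```

Request:
{"fn": "move_arm", "kwargs": {"targets": [[0,0,1,0],[0,0,1,0],[0,0,1,0],[0,0,1,0],[0,0,1,0],[0,0,0,0]]}}

```text
time_s: 18.55
eef_pos: [0.5314, -0.1529, 0.243]
tool_rot: [[-0.993, -0.12, -0.0], [-0.12, 0.993, 0.0], [0.0, 0.0, -1.0]]
ft_force: [0.3, -1.2, 1.1]
opening: 0.0073
```

```bash
python3 -c "
from h import *
delta(.5320,-.1530,.2328,6.9)"
```

```text
t 18.55 pos [ 0.5314 -0.1529  0.243 ] yaw 6.9 shift mm [-0.6 -0.1 10.2] turn 0.0 F [ 0.3 -1.2  1.1] T [-0.13 -0.15  0.03] open 0.0073 q [-0.39  0.6   1.69 -0.    0.85 -2.08]
```

Request:
{"fn": "move_arm", "kwargs": {"targets": [[0,0,1,0],[0,0,1,0],[0,0,1,0],[0,0,1,0],[0,0,1,0],[0,0,1,0],[0,0,0,0]]}}

```text
time_s: 19.42
eef_pos: [0.5314, -0.1529, 0.237]
tool_rot: [[-0.993, -0.12, -0.0], [-0.12, 0.993, 0.0], [0.0, 0.0, -1.0]]
ft_force: [-0.7, -0.2, 2.0]
opening: 0.0077
```

Request:
{"fn": "move_arm", "kwargs": {"targets": [[0,0,0.5,0],[0,0,0.5,0],[0,0,0.5,0],[0,0,0,0]]}}

```text
time_s: 19.92
eef_pos: [0.5314, -0.1529, 0.2356]
tool_rot: [[-0.993, -0.12, -0.0], [-0.12, 0.993, 0.0], [0.0, 0.0, -1.0]]
ft_force: [1.5, -0.4, 3.5]
opening: 0.0072
```

Request:
{"fn": "move_arm", "kwargs": {"targets": [[0,0,0.5,0],[0,0,0.5,0],[0,0,0,0]]}}

```text
time_s: 20.3
eef_pos: [0.5314, -0.1529, 0.2346]
tool_rot: [[-0.993, -0.12, -0.0], [-0.12, 0.993, 0.0], [0.0, 0.0, -1.0]]
ft_force: [1.6, -0.1, 2.8]
opening: 0.0072
```

```bash
python3 m3.py 4 .0985
python3 - <<'E'
import cv2
a=cv2.imread('pics/scene4.png');cv2.imwrite('pics/v4.png',cv2.resize(a[140:260,120:260],(700,600),interpolation=cv2.INTER_CUBIC))
E
```

```text
t 20.3 pos [ 0.5314 -0.1529  0.2346] yaw 6.9 shift mm [-6.000e-01  1.000e-01 -1.424e+02] turn 0.0 F [ 1.6 -0.1  2.8] T [-0.02 -0.16 -0.03] open 0.0072 q [-0.39  0.62  1.69 -0.    0.83 -2.08]
scene 108 yaw -21.68 len 0.168 mid [ 0.5625 -0.126 ] crateframe [39.2 61.7] z 0.0973 tilt 0.09
```

View pics/v4.png

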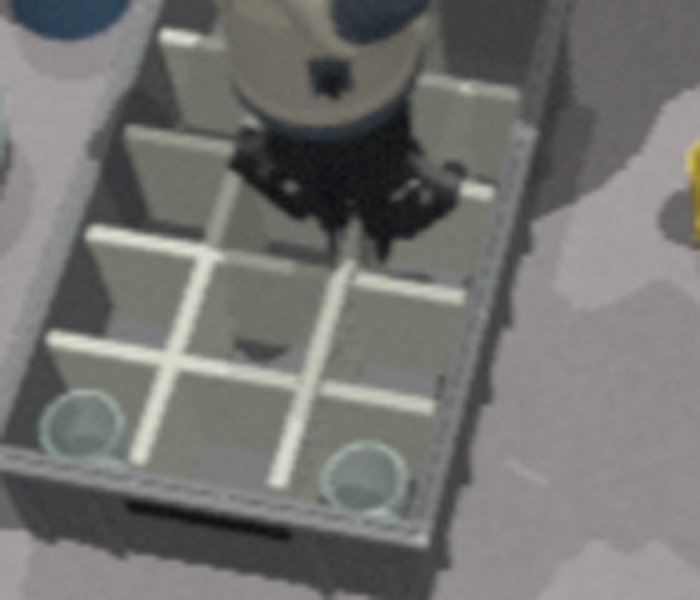

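Request:
{"fn": "move_arm", "kwargs": {"targets": [[0,0,0.5,0],[0,0,0.5,0],[0,0,0,0]]}}

```text
time_s: 20.72
eef_pos: [0.5314, -0.1529, 0.2336]
tool_rot: [[-0.993, -0.12, -0.0], [-0.12, 0.993, 0.0], [0.0, 0.0, -1.0]]
ft_force: [0.1, 0.1, 3.5]
opening: 0.008
```

Request:
{"fn": "move_arm", "kwargs": {"targets": [[0,0,0.5,0],[0,0,0,0]]}}

```text
time_s: 20.98
eef_pos: [0.5315, -0.1529, 0.2331]
tool_rot: [[-0.993, -0.12, -0.0], [-0.12, 0.993, -0.0], [0.0, -0.0, -1.0]]
ft_force: [0.4, 0.9, 3.8]
opening: 0.0075
```

Request:
{"fn": "move_arm", "kwargs": {"targets": [[0,0,0.4,0],[0,0,0,0]]}}

```text
time_s: 21.22
eef_pos: [0.5315, -0.153, 0.2328]
tool_rot: [[-0.993, -0.12, 0.0], [-0.12, 0.993, -0.0], [-0.0, -0.0, -1.0]]
ft_force: [0.4, 0.0, 5.8]
opening: 0.0074
```

Request:
{"fn": "move_arm", "kwargs": {"targets": [[0,0,0.3,0],[0,0,0,0]]}}

```text
time_s: 21.48
eef_pos: [0.5315, -0.1529, 0.2328]
tool_rot: [[-0.993, -0.12, 0.0], [-0.12, 0.993, -0.0], [-0.0, -0.0, -1.0]]
ft_force: [-1.2, 0.0, 12.2]
opening: 0.0078
```

Request:
{"fn": "move_arm", "kwargs": {"targets": [[0,0,0.3,0],[0,0,0,0]]}}

```text
time_s: 21.72
eef_pos: [0.5314, -0.1529, 0.2328]
tool_rot: [[-0.993, -0.12, 0.0], [-0.12, 0.993, -0.0], [-0.0, -0.0, -1.0]]
ft_force: [-2.3, 1.8, 16.4]
opening: 0.0075
```

Request:
{"fn": "move_arm", "kwargs": {"targets": [[0,0,-0.4,0],[0,0,0,0]]}}

```text
time_s: 21.98
eef_pos: [0.5315, -0.1529, 0.2328]
tool_rot: [[-0.993, -0.12, 0.0], [-0.12, 0.993, -0.0], [-0.0, -0.0, -1.0]]
ft_force: [-1.1, 0.2, 9.2]
opening: 0.0074
```

Request:
{"fn": "move_arm", "kwargs": {"targets": [[0,0,0,0],[0,0,0,0],[0,0,0,0],[0,0,0,0],[0,0,0,0]], "grip": 45}}

```text
time_s: 22.6
eef_pos: [0.5314, -0.1529, 0.2326]
tool_rot: [[-0.993, -0.12, -0.0], [-0.12, 0.993, -0.0], [0.0, 0.0, -1.0]]
ft_force: [-0.0, -0.5, 0.2]
opening: 0.0383
```

Request:
{"fn": "move_arm", "kwargs": {"targets": [[0,0,-3,0],[0,0,-6,0],[0,0,-12,0],[0,0,-20,0],[0,0,-25,0],[0,0,-25,0],[0,0,-25,0],[0,0,-25,0],[0,0,-20,0],[0,0,-10,0],[0,0,0,0]]}}

```text
time_s: 23.98
eef_pos: [0.5314, -0.1529, 0.4042]
tool_rot: [[-0.993, -0.12, 0.001], [-0.12, 0.993, -0.0], [-0.001, -0.001, -1.0]]
ft_force: [-0.5, 0.8, -0.1]
opening: 0.0386
```

```bash
python3 -c "
from h import *
delta(.36,.25,.41,6.9)"
```

```text
t 23.975 pos [ 0.5314 -0.1529  0.4042] yaw 6.9 shift mm [121.8 420.6  -6.2] turn 0.0 F [-0.5  0.8 -0.1] T [-0.03  0.01  0.05] open 0.0386 q [-0.39  0.39  1.53  0.    1.22 -2.08]
```

Request:
{"fn": "move_arm", "kwargs": {"targets": [[3,10,0,0],[6,20,0,0],[8,27,0,0],[8,28,0,0],[8,28,0,0],[8,28,0,0],[8,28,0,0],[8,28,0,0],[8,28,0,0],[8,28,0,0],[8,28,0,0],[8,28,0,0],[8,28,0,0],[8,28,0,0],[8,28,0,0],[8,27,0,0],[5,20,0,0],[3,10,0,0],[0,0,0,0]]}}

```text
time_s: 26.35
eef_pos: [0.3486, 0.2785, 0.4034]
tool_rot: [[-0.993, -0.121, -0.0], [-0.121, 0.993, -0.0], [0.0, -0.0, -1.0]]
ft_force: [-0.3, -0.9, 0.2]
opening: 0.0383
```

```bash
cat > m5.py <<'E'
from h import *
for n in ['scene','top']:
    f=grab_frame(n); save(f,n+'5'); P=pts(f); im=f['img'].astype(int); x,y,z=[P[...,i] for i in range(3)]
    white=(im.min(-1)>140)&(im.max(-1)-im.min(-1)<40)
    a=np.radians(6.9); R=np.array([[np.cos(a),-np.sin(a)],[np.sin(a),np.cos(a)]])
    L=(P[...,:2]-[.531,-.192])@R*1000
    w=white&(abs(L[...,0])<185)&(abs(L[...,1])<105)&(z>.085)&(z<.15)
    v=L[w]; zz=z[w]
    for c in(-38,38):
        k=(abs(v[:,1]-c)<5)
        print(n,c,k.sum(),'y',np.median(v[k,1]).round(1),'x',v[k,0].min().round(1),v[k,0].max().round(1),'z',np.percentile(zz[k],[5,50,95]).round(4),[np.median(zz[k&(abs(v[:,0]-q)<30)]).round(4) for q in(-130,-70,0,70,130)])
    k=(abs(v[:,1]-38)>10)&(abs(v[:,1]+38)>10); print('cross z',np.median(zz[k]).round(4),[np.median(v[k&(abs(v[:,0]-c)<15),0]).round(1) for c in(-97,-29,39,107)])
    cv2.imwrite('pics/v5%s.png'%n,cv2.resize(f['img'][60:320,70:450,::-1],(798,546),interpolation=cv2.INTER_CUBIC))
E
python3 m5.py
```

```text
scene -38 381 y -37.6 x -158.4 184.1 z [0.0887 0.0961 0.1008] [np.float64(0.0957), np.float64(0.0961), np.float64(0.0958), np.float64(0.0969), np.float64(0.0963)]
scene 38 364 y 37.9 x -158.9 169.0 z [0.088  0.0966 0.1002] [np.float64(0.0963), np.float64(0.0969), np.float64(0.097), np.float64(0.0962), np.float64(0.0962)]
cross z 0.0968 [np.float64(-96.4), np.float64(-28.3), np.float64(39.5), np.float64(107.7)]
top -38 257 y -37.7 x -155.7 169.9 z [0.0906 0.0957 0.1007] [np.float64(0.096), np.float64(0.0953), np.float64(0.0957), np.float64(0.0954), np.float64(0.0961)]
top 38 251 y 37.9 x -157.2 169.0 z [0.0901 0.096  0.101 ] [np.float64(0.0964), np.float64(0.095), np.float64(0.0962), np.float64(0.0968), np.float64(0.0951)]
cross z 0.0957 [np.float64(-95.8), np.float64(-27.7), np.float64(40.5), np.float64(108.2)]
```

View pics/v5scene.png

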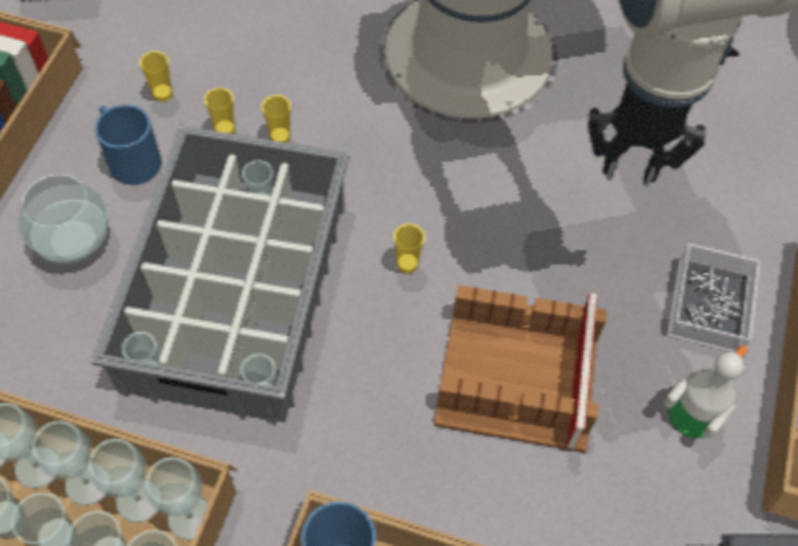

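View pics/v5top.png

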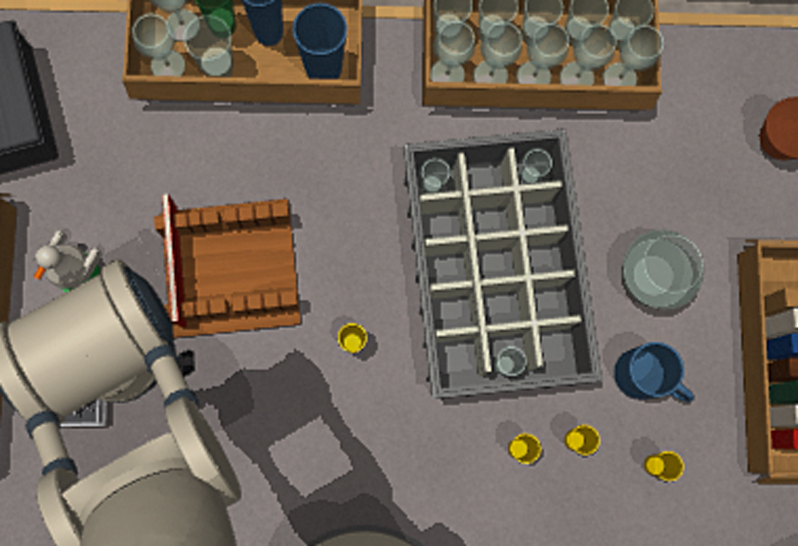

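The divider is home and flush, all three glasses are standing, and nothing else has moved.

```bash
python3 -c "
from rig import job_done
print(job_done())"
```

```text
the job is handed in; nothing more can be done
None
```

The divider is in the open row of the crate, pressed fully home and released. I handed the job in at about 26.5 s of the 58 s allowed.

- **Finding the lattice:** the pictures put it about 5 to 6 mm off its nominal place along crate x. I lowered the divider at that position, and the notches went over the cross dividers without stopping on the slot floors.
- **Pressing home:** the spring tongues read about 1 to 6 N, a little under the stated 4 to 10 N. The board then stopped dead at the expected height. The highest force I read was 16 N, and I eased off before opening the gripper.
- **Final check, both cameras:** the new divider's top is at 96.0 to 96.6 mm. The fitted long divider reads 95.7 to 96.1 mm and the cross dividers 95.7 to 96.8 mm. The divider lies at crate y ≈ 38, with no tilt beyond the roughly 1 mm of measurement noise.
- **Everything else:** by eye, the three glasses are standing, the cross dividers are within about 1 mm of where they were, and the booklet, goose, bowl, mug and yellow glasses look unmoved. The arm partly hides the tub in the top view, but it looks unmoved in the scene view. The arm is clear of everything.
- **Disagreement:** before insertion, with half the board hidden by the arm, the camera put its lengthwise position up to about 3 mm from where the arm pose said it was. I went by the arm pose and by feel.

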